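Put the robot-kit parts back in the kit tray in reverse order

TASK

The dishes hold four robot-kit parts in the order in which they came off the model; put them into the blue kit tray, one to a pocket, in the reverse order, so that the next class can build from left to right: the part at the left end of the row of dishes goes into the pocket at the right end of the tray, the second from the left into the second from the right, and so on (left and right as the robot sees them, facing the table). Each part must end the same way up as it started, flat on the floor of its pocket.

Things in the scene. Friction and masses are not known exactly. Their poses are not given: they have to be found in the camera images.
- wheel: Rubber-tyred wheel lying flat on its side: black cylinder 52 mm diameter, 36 mm high, with a white disc (34 mm) in the middle of its upper face. Grip it across the tyre. About 60 g. Origin: centre of its underside; z up. At the start it stands in its own dish, anywhere within a few mm of the middle; its yaw means nothing (round).
- motor: Motor, a grey block with a black band round its foot and a white disc with a black cross on top: 50 mm along its x, 44 mm along its y, 42 mm high. About 90 g. Origin: centre of its underside; z up. At the start it stands in its own dish, anywhere within a few mm of the middle; its axes are within 15 degrees of the dish's.
- gear: Grey toothed gear wheel (diameter 56 mm over the teeth, 14 mm thick) lying flat, with a round grey hub of 22 mm diameter rising from its middle to 44 mm height. Grip it by the hub. About 50 g. Origin: centre of its underside; z up. At the start it stands in its own dish, anywhere within a few mm of the middle; its yaw means nothing (round).
- sensor: Distance sensor, a grey block with two round black-and-silver eyes in its upper face: 28 mm along its x, 54 mm along its y, 40 mm high. Grip it across the 28 mm. About 50 g. Origin: centre of its underside; z up. At the start it stands in its own dish, anywhere within a few mm of the middle; its axes are within 15 degrees of the dish's.
- dish_wheel: White shallow dish in which the wheel stands at the start; the four dishes are alike and this one may be at any place in the row. Fixed. 96 mm along x (across the row), 76 mm along y (along the row); floor 4 mm thick, rim 10 mm high. Origin: centre of underside, 6 mm above the table (on row_board), so parts start 10 mm above the table.
- dish_motor: White shallow dish in which the motor stands at the start; the four dishes are alike and this one may be at any place in the row. Fixed. 96 mm along x (across the row), 76 mm along y (along the row); floor 4 mm thick, rim 10 mm high. Origin: centre of underside, 6 mm above the table (on row_board), so parts start 10 mm above the table.
- dish_gear: White shallow dish in which the gear stands at the start; the four dishes are alike and this one may be at any place in the row. Fixed. 96 mm along x (across the row), 76 mm along y (along the row); floor 4 mm thick, rim 10 mm high. Origin: centre of underside, 6 mm above the table (on row_board), so parts start 10 mm above the table.
- dish_sensor: White shallow dish in which the sensor stands at the start; the four dishes are alike and this one may be at any place in the row. Fixed. 96 mm along x (across the row), 76 mm along y (along the row); floor 4 mm thick, rim 10 mm high. Origin: centre of underside, 6 mm above the table (on row_board), so parts start 10 mm above the table.
- row_board: Grey flat board under the row of four dishes, fixed: 110 x 336 x 6 mm. Origin: centre of its underside, on the table. Its y axis runs along the row, towards the robot's left (within 6 degrees of world y); the dishes' centres are at y = +120, +40, -40 and -120 mm.
- kit_tray: Blue-rimmed tray, fixed, nearer or farther than the dishes: 104 mm (x) by 326 mm (y), walls 6 mm thick, 14 high; white floor; three blue dividers (6 thick, 13 high) make four empty pockets. Origin: centre of underside, on the table; y to the robot's left within 6 deg. Pocket centres x = 0, y = +120, +40, -40, -120 mm; inside 92 mm (x) by 74 mm (y), floor 5 mm above the table.
Not all that is in view belongs to the job. Leave any green look-alike of the gear alone.

How it is judged:
At the end, for the whole second after the job is handed in: Each part is in the tray pocket that mirrors its dish's place in the row: within 24 mm of the pocket centre along the tray and 33 mm across it, underside within 4 mm of the pocket floor, upright within 0.15 rad, released and at rest (((y of dish_wheel in the frame of row_board between 0.09 and 0.15 m and y of wheel in the frame of kit_tray between -0.144 and -0.096 m) or (y of dish_wheel in the frame of row_board between 0.01 and 0.07 m and y of wheel in the frame of kit_tray between -0.064 and -0.016 m) or (y of dish_wheel in the frame of row_board between -0.07 and -0.01 m and y of wheel in the frame of kit_tray between 0.016 and 0.064 m) or (y of dish_wheel in the frame of row_board between -0.15 and -0.09 m and y of wheel in the frame of kit_tray between 0.096 and 0.144 m)) and x of wheel in the frame of kit_tray between -0.033 and 0.033 m and z of wheel in the frame of kit_tray between 0.001 and 0.009 m and angle between each of wheel, motor, gear, sensor's own z axis and vertical below 0.15 rad and linear speed of each of wheel, motor, gear, sensor below 0.02 m/s and angular speed of each of wheel, motor, gear, sensor below 0.2 rad/s and ((y of dish_motor in the frame of row_board between 0.09 and 0.15 m and y of motor in the frame of kit_tray between -0.144 and -0.096 m) or (y of dish_motor in the frame of row_board between 0.01 and 0.07 m and y of motor in the frame of kit_tray between -0.064 and -0.016 m) or (y of dish_motor in the frame of row_board between -0.07 and -0.01 m and y of motor in the frame of kit_tray between 0.016 and 0.064 m) or (y of dish_motor in the frame of row_board between -0.15 and -0.09 m and y of motor in the frame of kit_tray between 0.096 and 0.144 m)) and x of motor in the frame of kit_tray between -0.033 and 0.033 m and z of motor in the frame of kit_tray between 0.001 and 0.009 m and ((y of dish_gear in the frame of row_board between 0.09 and 0.15 m and y of gear in the frame of kit_tray between -0.144 and -0.096 m) or (y of dish_gear in the frame of row_board between 0.01 and 0.07 m and y of gear in the frame of kit_tray between -0.064 and -0.016 m) or (y of dish_gear in the frame of row_board between -0.07 and -0.01 m and y of gear in the frame of kit_tray between 0.016 and 0.064 m) or (y of dish_gear in the frame of row_board between -0.15 and -0.09 m and y of gear in the frame of kit_tray between 0.096 and 0.144 m)) and x of gear in the frame of kit_tray between -0.033 and 0.033 m and z of gear in the frame of kit_tray between 0.001 and 0.009 m and ((y of dish_sensor in the frame of row_board between 0.09 and 0.15 m and y of sensor in the frame of kit_tray between -0.144 and -0.096 m) or (y of dish_sensor in the frame of row_board between 0.01 and 0.07 m and y of sensor in the frame of kit_tray between -0.064 and -0.016 m) or (y of dish_sensor in the frame of row_board between -0.07 and -0.01 m and y of sensor in the frame of kit_tray between 0.016 and 0.064 m) or (y of dish_sensor in the frame of row_board between -0.15 and -0.09 m and y of sensor in the frame of kit_tray between 0.096 and 0.144 m)) and x of sensor in the frame of kit_tray between -0.033 and 0.033 m and z of sensor in the frame of kit_tray between 0.001 and 0.009 m); the robot touches nothing.
It also fails if it takes over 88 s, if anything falls off the work surface, if the arm or the gripper's body presses on something with over 40 N, if the wrist force passes 120 N, or if a joint passes its speed limit or range.

ROBOT

A 6-joint arm with a two-finger parallel gripper is mounted at the origin on the work surface. World frame = base frame: x ahead of the robot, y to its left, z up, the work surface at z = 0. Lengths are in m, angles in rad, forces in N, time in s.
With the tool pointing down it reaches from about 0.35 to 0.975 m from the base axis. Payload 4.9 kg.
Tool frame: the origin (TCP) lies on the centre line of the jaws, within the pads' length; the fingertips stand manip.tip_reach ahead of it and the grasp point (between the pads) is the TCP (manip.tip_reach is the distance from the TCP to the fingertips, in m); z points along the fingers, y is the line along which they close (so a half turn about z gives the same grasp; the last joint's range is limited). The gripper opens to 85 mm and grips with 20 to 120 N. Pads are 22 mm wide; open, the fingers measure 114 mm over their backs; the gripper's body (76 mm by 85 mm) begins 54 mm behind the grasp point. The pads swing forward as they close: fully open they stand 13 mm farther back than shut.
Start: joints at [1.122, 0.053, 1.613, -0, 1.476, -0.119], TCP at [0.202, 0.591, 0.25] pointing down, gripper open.
Joint ranges: [-3.01, 3.01], [-1.01, 2.22], [0.06, 2.58], [-1.02, 4.17], [0.09, 2.62], [-3.14, 3.14]. Speed limits (rad/s): [2.57, 2.57, 3.14, 3.14, 3.14, 3.14].

INTERFACE

Orientations are given as a unit quaternion [w, x, y, z].
In Python, from plant import manip gives the robot as it stands. The module is installed in compiled form; this text tells all that it offers.
- The arm moves only by the tool move_arm, never from a script. Its argument "rows" is a list of rows, each a list of 7 numbers: the shift along the tool's x, y, z in cm, then the turn, a rotation vector about the tool's x, y, z in degrees, then the opening, from -1 (shut) to 1 (fully open). In form: [[tx, ty, tz, ax, ay, az, jaw], ...]. A call has 1 to 20 rows; each row shifts and turns the commanded pose from where the row before left it, along the tool's axes as they then stand; what a row does not reach is not made up. A row lasts 1/12 s, in which the tool goes at most 41.7 mm and 7.16 degrees, less where a joint would pass 70% of its speed; a pose out of reach is approached as far as the arm can. A call is refused whole if a number of a shift passes 4.17 or a number of a turn 7.16, either way. A call with a gripper value outside its range is refused whole. The fingers move at their own pace and stop on an object; the grip force is fixed at half the most. Time passes only in rows, so rows that do not move let the fingers close. It gives the time, the measured TCP pose, the force, the opening and the grip force at its end, in the units of the state.
- manip.state(): the state, without advancing time (a new reading comes with each control period).
- manip.grab_frame(name): name is "scene" or "side" or "wrist"; returns a dict with "img" (480x640x3 uint8, blue, green, red), "mtx" (3x3 intrinsics, pixels), "R" (3x3) and "t" (3): a world point X has camera coordinates R X + t. Camera axes: x right, y down, z forward; pixel columns grow to the right and rows downward; lengths in m; the calibration is good to about 2 mm. A picture is of the moment at which its call begins. There is no depth.
- manip.job_done(): hands the job in; it is judged then, once.
The state is a dict: "time": time; "joint_pos": joint angles; "joint_vel": joint speeds; "joint_efforts": joint torques, N m; "tool_pos": TCP position; "tool_rot": TCP orientation; "contact_force": force on the tool from outside, world axes, zero at the start; "ft_torque": the same for the moment, N m; "gripper_width": opening from 0.0 (shut) to 1.0 (fully open); "grasp_force": force on a finger pad.
Only numpy, scipy, OpenCV 4.12 (cv2) and the standard library are available. Lean on these libraries where they do the work, as an engineer would, in place of code of your own. Each camera call takes 0.05 s, during which the arm holds its last target. There are 200 camera calls.

## Working session

There is one attempt and no reset: what is moved stays moved. The work goes in short steps, Python scripts to look and compute and a tool call to move; the robot and the scene stay as the last step left them, time stands still between calls to the robot, and variables do not carry over. Pictures are saved under pics/ and viewed, at most 14 in all, crops included, and the job is handed in when it is done.

Besides the shell and the picture viewer there is one more tool, called after "Emit:" as name(argument=value, ...) on one line, values as JSON. move_arm: Moves the arm, as the interface text tells. Its arguments: {"type":"object","properties":{"rows":{"type":"array","items":{"type":"array","items":{"type":"number"}}}},"required":["rows"]}

```bash
mkdir -p pics; python3 - <<'E'
from plant import manip
import cv2,numpy as np
print(manip.state(), manip.tip_reach)
for n in ["scene","side"]:
    f=manip.grab_frame(n); cv2.imwrite(f"pics/{n}0.png",f["img"]); np.savez(f"{n}0.npz",**f); print(n,-f["R"].T@f["t"],f["mtx"][0,0])
E
```

```text
{'time': 0.0, 'joint_pos': array([ 1.12202015e+00,  5.33599136e-02,  1.61429208e+00,  6.70020655e-06,
        1.47601484e+00, -1.19004133e-01]), 'joint_vel': array([-0.00065976,  0.00022405,  0.0007249 ,  0.0008556 ,  0.00015625,
       -0.0021851 ]), 'joint_efforts': array([-1.66911414e-03, -3.93698430e+01, -3.70160973e+01, -3.61849980e-04,
        7.31302847e-03,  1.29316536e-06]), 'tool_pos': array([0.202136  , 0.59078981, 0.24906224]), 'tool_rot': array([-2.93681329e-04,  1.64140130e-01,  9.86436487e-01, -9.94641891e-04]), 'contact_force': array([ 0.39307889, -0.52338372,  0.351821  ]), 'ft_torque': array([ 0.00777879, -0.02318545,  0.00611376]), 'grasp_force': 0.0, 'gripper_width': 1.0018587594053263} 0.019
scene [1.01237299 0.33660189 0.9053947 ] 579.0456992705342
side [-0.11960085 -0.60660388  0.57990608] 592.3462917639298
```

View pics/scene0.png

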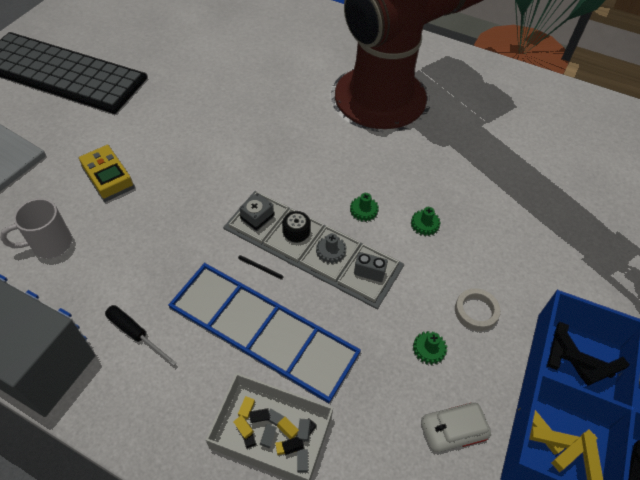

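View pics/side0.png

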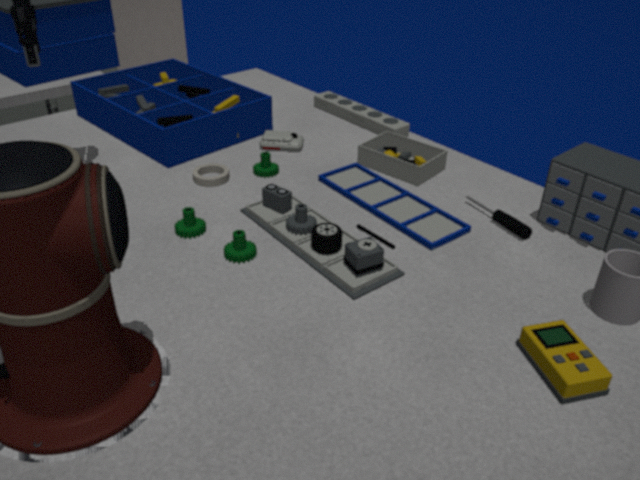

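Seen from the robot, left to right, the dishes hold sensor (scene px 371,262), gear (333,240), wheel (297,223) and motor (256,206). The blue tray lies beyond the row, with corners at about (205,265), (360,350), (333,400) and (170,305) px. Three green gears and a thin black rod near (260,267) are distractors.

```bash
cat > h.py <<'E'
import cv2,numpy as np
def ray(f,p,z):
    d=f["R"].T@np.linalg.inv(f["mtx"])@np.array([p[0],p[1],1.]); c=-f["R"].T@f["t"]
    return c+d*(z-c[2])/d[2]
def load(n): return dict(np.load(n+".npz"))
E
python3 - <<'E'
from h import *
S=load("scene0");D=load("side0")
P={"motor":((255,206),(368,245),.052),"wheel":((298,222),(326,231),.046),"gear":((333,240),(301,209),.054),"sensor":((371,261),(277,190),.05)}
for k,(a,b,z) in P.items(): print(k,ray(S,a,z).round(4),ray(D,b,z).round(4))
for n,f in (("scene",S),("side",D)):
    hsv=cv2.cvtColor(f["img"],cv2.COLOR_BGR2HSV)
    m=cv2.inRange(hsv,(105,120,60),(130,255,255))
    cs,_=cv2.findContours(m,cv2.RETR_EXTERNAL,cv2.CHAIN_APPROX_NONE)
    x,y=(265,330) if n=="scene" else (395,205)
    for c in cs:
        if cv2.contourArea(c)>1500 and cv2.pointPolygonTest(c,(x,y),False)>0:
            w=np.array([ray(f,p,.010)[:2] for p in cv2.convexHull(c)[:,0]],np.float32)
            r=cv2.minAreaRect(w*1000); print(n,r)
    m=cv2.inRange(hsv,(40,100,30),(85,255,255))
    for c in cv2.findContours(m,cv2.RETR_EXTERNAL,cv2.CHAIN_APPROX_NONE)[0]:
        if cv2.contourArea(c)>150: print("green",ray(f,c[:,0].mean(0),.015).round(3))
E
```

```text
motor [ 0.4549 -0.0588  0.052 ] [ 0.4584 -0.0608  0.052 ]
wheel [0.4446 0.0278 0.046 ] [0.4399 0.0205 0.046 ]
gear [0.4547 0.1053 0.054 ] [0.4447 0.0932 0.054 ]
sensor [0.46   0.1834 0.05  ] [0.4583 0.1813 0.05  ]
scene ((647.5382690429688, 69.2899169921875), (326.97161865234375, 106.9261474609375), 86.80545043945312)
green [0.546 0.334 0.015]
green [0.303 0.231 0.015]
green [0.329 0.113 0.015]
green [ 0.503 -0.38   0.015]
green [-0.579  0.341  0.015]
side ((645.797119140625, 68.5064697265625), (335.2398986816406, 115.80646514892578), 86.58306121826172)
green [ 0.541 -0.353  0.015]
green [0.324 0.11  0.015]
green [0.298 0.231 0.015]
green [0.543 0.337 0.015]
```

Emit:
move_arm(rows=[[0, 0, 0, 0, 0, 7.1, 1], [0, 0, 0, 0, 0, 7.1, 1], [0, 0, 0, 0, 0, 7.1, 1], [0, 0, 0, 0, 0, 7.1, 1], [0, 0, 0, 0, 0, 7.1, 1], [0, 0, 0, 0, 0, 7.1, 1], [0, 0, 0, 0, 0, 7.1, 1], [0, 0, 0, 0, 0, 7.1, 1], [0, 0, 0, 0, 0, 7.1, 1], [0, 0, 0, 0, 0, 7.1, 1]])

```text
time: 0.93
tool_pos: [0.2023, 0.591, 0.2496]
tool_rot: [0.0, 0.709, 0.706, -0.001]
contact_force: [0.3, -0.3, 0.5]
gripper_width: 0.996
grasp_force: 0.0
```

Emit:
move_arm(rows=[[-3.5, 1.6, -0.5, 0, 0, 0, 1], [-3.5, 1.6, -0.5, 0, 0, 0, 1], [-3.5, 1.6, -0.5, 0, 0, 0, 1], [-3.5, 1.6, -0.5, 0, 0, 0, 1], [-3.5, 1.6, -0.5, 0, 0, 0, 1], [-3.5, 1.6, -0.5, 0, 0, 0, 1], [-3.5, 1.6, -0.5, 0, 0, 0, 1], [-3.5, 1.6, -0.5, 0, 0, 0, 1], [-3.5, 1.6, -0.5, 0, 0, 0, 1], [-3.5, 1.6, -0.5, 0, 0, 0, 1], [-3.5, 1.6, -0.5, 0, 0, 0, 1], [-3.5, 1.6, -0.5, 0, 0, 0, 1], [-3.5, 1.6, -0.5, 0, 0, 0, 1], [-3.5, 1.6, -0.5, 0, 0, 0, 1], [-3.5, 1.6, -0.5, 0, 0, 0, 1], [0, 0, 0, 0, 0, 0, 1]])

```text
time: 2.27
tool_pos: [0.4451, 0.0616, 0.3258]
tool_rot: [0.001, 0.709, 0.705, -0.0]
contact_force: [-0.1, 0.9, -0.4]
gripper_width: 1.0
grasp_force: 0.0
```

```bash
python3 - <<'E'
from plant import manip
import cv2,numpy as np
s=manip.state(); print(s["time"],s["tool_pos"],s["tool_rot"],s["joint_pos"])
f=manip.grab_frame("wrist"); cv2.imwrite("pics/w1.png",f["img"]); np.savez("w1.npz",**f); print(-f["R"].T@f["t"],f["R"],f["mtx"])
E
```

```text
2.2667 [0.44514456 0.06163416 0.32579437] [ 1.34378474e-03  7.09256310e-01  7.04949287e-01 -4.28829873e-04] [-0.02683315 -0.41774872  1.90007505 -0.00248479  1.65791285 -0.02095995]
[0.44445314 0.13139196 0.44843572] [[ 9.99975217e-01 -7.04029977e-03  8.17305784e-06]
 [-6.76754657e-03 -9.60913177e-01  2.76767172e-01]
 [-1.94067025e-03 -2.76760368e-01 -9.60937008e-01]] [[339.90077044   0.         319.95837552]
 [  0.         339.90077044 242.9654209 ]
 [  0.           0.           1.        ]]
```

View pics/w1.png

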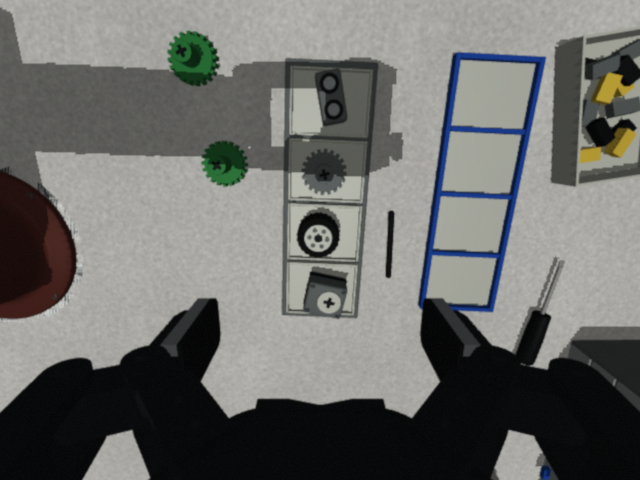

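The wrist view shows all four parts: sensor eyes at (330,83) and (334,109), gear (324,175), wheel disc (318,235), and motor disc (330,302), which is rotated. The tray is fully visible on the right.

```bash
python3 - <<'E'
from h import *
f=load("w1"); im=f["img"]
c=cv2.resize(im[55:325,275:385],None,fx=2.2,fy=2.2,interpolation=cv2.INTER_CUBIC)
cv2.imwrite("pics/w1c.png",np.clip(c*1.3,0,255).astype(np.uint8))
hsv=cv2.cvtColor(im,cv2.COLOR_BGR2HSV); m=cv2.inRange(hsv,(105,120,60),(130,255,255))
c=max([c for c in cv2.findContours(m,0,1)[0] if cv2.boundingRect(c)[0]>400],key=cv2.contourArea)
r=cv2.minAreaRect(np.array([ray(f,p,.012)[:2]*1000 for p in cv2.convexHull(c)[:,0]],np.float32)); print(r)
b=np.array([ray(f,p,.006)[:2] for p in ((288,60),(377,61),(357,317),(283,315))]); print(b,b.mean(0))
for p,z in(((330,302),.052),((318,235),.046),((324,175),.054),((330,83),.05),((334,109),.05)): print(p,ray(f,p,z))
E
```

```text
((642.949462890625, 67.88511657714844), (325.4731140136719, 106.57875061035156), 86.82963562011719)
[[ 0.40765332  0.22752001]
 [ 0.5120676   0.22572765]
 [ 0.49630849 -0.10775609]
 [ 0.38948228 -0.10379991]] [0.45137792 0.06042291]
(330, 302) [ 0.45592931 -0.06136612  0.052     ]
(318, 235) [0.44131513 0.02564746 0.046     ]
(324, 175) [0.44883998 0.09851718 0.054     ]
(330, 83) [0.45569444 0.19538629 0.05      ]
(334, 109) [0.46010601 0.16925177 0.05      ]
```

View pics/w1c.png

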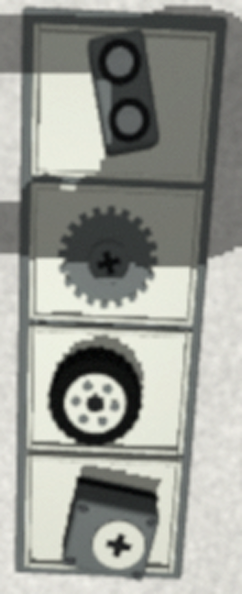

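```bash
python3 - <<'E'
from h import *
f=load("w1")
W=lambda x,y,z: ray(f,(275+x/2.2,55+y/2.2),z)[:2]
print("wheel",W(95,403,.046),"motor",W(119,545,.052),"gear",W(107,262,.054),"eyes",W(120,62,.05),W(129,121,.05))
a,b,c,d=W(75,503,.052),W(158,513,.052),W(64,560,.052),W(150,575,.052)
for p,q in((a,b),(a,c),(b,d)): v=q-p; print(np.degrees(np.arctan2(v[1],v[0])),np.hypot(*v))
E
```

```text
wheel [0.44150338 0.02161003] motor [ 0.45476824 -0.06237652] gear [0.4484289  0.09954078] eyes [0.4552063 0.1952107] [0.45971185 0.16822992]
-7.810727406224876 0.04796102724871822
-101.04528964719215 0.03654838011607524
-95.96476713314202 0.03965548206648512
```

Emit:
move_arm(rows=[[2, 0.2, 3.3, 0, 0, 0, 1], [2, 0.2, 3.3, 0, 0, 0, 1], [2, 0.2, 3.3, 0, 0, 0, 1], [2, 0.2, 3.3, 0, 0, 0, 1], [2, 0.2, 3.3, 0, 0, 0, 1], [2, 0.2, 3.3, 0, 0, 0, 1], [0, 0, 0, 0, 0, -5, 1], [0, 0, 0, 0, 0, -5, 1], [0, 0, 0, 0, 0, 0, 1], [0, 0, 0, 0, 0, 0, 1]])

```text
time: 3.15
tool_pos: [0.4544, 0.1876, 0.127]
tool_rot: [-0.0, 0.642, 0.766, -0.0]
contact_force: [-0.4, -0.2, -0.8]
gripper_width: 1.0
grasp_force: 0.0
```

```bash
python3 - <<'E'
from plant import manip
import cv2,numpy as np
f=manip.grab_frame("wrist"); cv2.imwrite("pics/w2.png",f["img"]); np.savez("w2.npz",**f)
E
```

```text
(no output)
```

View pics/w2.png

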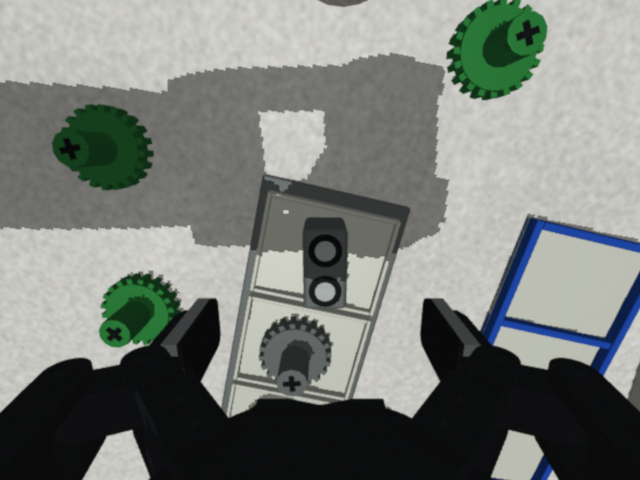

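The wrist view shows the sensor eyes at (325,250) and (325,291), square to the jaws, and the gear hub at (291,383).

```bash
cat >> h.py <<'E'
def tool(dst):
    "cm along tool x,y,z to world dst, and tool yaw (deg) of its y axis"
    from plant import manip
    from scipy.spatial.transform import Rotation as Ro
    s=manip.state(); q=s["tool_rot"]; R=Ro.from_quat(q[[1,2,3,0]]).as_matrix()
    print("t",round(s["time"],2),"pos",s["tool_pos"].round(4),"w",round(float(s["gripper_width"]),3),"F",round(float(s["grasp_force"]),1),"cf",s["contact_force"].round(1))
    print("cm",(R.T@(np.array(dst)-s["tool_pos"])*100).round(2),"yaw",np.degrees(np.arctan2(R[1,1],R[0,1])).round(2))
E
python3 - <<'E'
from h import *
f=load("w2"); a=ray(f,(325,250),.05);b=ray(f,(325,291),.05);m=(a+b)/2
print(a,b,m,"gear",ray(f,(291,383),.054))
tool([m[0],m[1],.042])
E
```

```text
[0.45475442 0.1959816  0.05      ] [0.45961146 0.16909833 0.05      ] [0.45718294 0.18253996 0.05      ] gear [0.4485487 0.1002131 0.054    ]
t 3.2 pos [0.4548 0.1874 0.1275] w 1.0 F 0.0 cf [-0.4  0.1  1. ]
cm [-0.52  0.14  8.55] yaw 10.04
```

Emit:
move_arm(rows=[[-0.5, 0.1, 2, 0, 0, 0, 1], [0, 0, 2.2, 0, 0, 0, 1], [0, 0, 2.2, 0, 0, 0, 1], [0, 0, 2.1, 0, 0, 0, 1], [0, 0, 0, 0, 0, 0, 1], [0, 0, 0, 0, 0, 0, -1], [0, 0, 0, 0, 0, 0, -1], [0, 0, 0, 0, 0, 0, -1], [0, 0, 0, 0, 0, 0, -1], [0, 0, 0, 0, 0, 0, -1], [0, 0, 0, 0, 0, 0, -1], [0, 0, 0, 0, 0, 0, -1], [0, 0, 0, 0, 0, 0, -1]])

```text
time: 4.28
tool_pos: [0.4584, 0.1823, 0.044]
tool_rot: [0.001, 0.642, 0.767, 0.001]
contact_force: [-1.7, 0.2, 6.3]
gripper_width: 0.314
grasp_force: 60.3
```

Emit:
move_arm(rows=[[0, 0, -1, 0, 0, 0, -1], [0, 0, -2.5, 0, 0, 0, -1], [0, 0, -2.5, 0, 0, 0, -1], [0, 0, -2, 0, 0, 0, -1], [0, 0, 0, 0, 0, 6.6, -1], [0, 0, 0, 0, 0, 6.6, -1], [0, 0, 0, 0, 0, 0, -1], [0, 0, 0, 0, 0, 0, -1]])

```text
time: 4.95
tool_pos: [0.4566, 0.1819, 0.1223]
tool_rot: [-0.0, 0.725, 0.689, -0.0]
contact_force: [0.2, -0.5, 0.6]
gripper_width: 0.321
grasp_force: 59.5
```

```bash
python3 -c "
from h import *
tool([.6383,-.0515,.10])"
```

```text
t 4.95 pos [0.4566 0.1819 0.1223] w 0.321 F 59.5 cf [ 0.2 -0.5  0.6]
cm [-22.38  19.34   2.23] yaw -2.93
```

Emit:
move_arm(rows=[[-1.4, 1.2, 0, 0, 0, 0, -1], [-2.8, 2.42, 0, 0, 0, 0, -1], [-2.8, 2.42, 0, 0, 0, 0, -1], [-2.8, 2.42, 0, 0, 0, 0, -1], [-2.8, 2.42, 0, 0, 0, 0, -1], [-2.8, 2.42, 0, 0, 0, 0, -1], [-2.8, 2.42, 0, 0, 0, 0, -1], [-2.8, 2.42, 0, 0, 0, 0, -1], [-1.4, 1.2, 0, 0, 0, 0, -1], [0, 0, 0, 0, 0, 0, -1], [0, 0, 0, 0, 0, 0, -1]])

```text
time: 5.87
tool_pos: [0.6378, -0.0528, 0.1215]
tool_rot: [-0.001, 0.726, 0.688, -0.0]
contact_force: [-0.2, -0.2, 0.2]
gripper_width: 0.317
grasp_force: 59.5
```

```bash
python3 - <<'E'
from h import *
from plant import manip
tool([.6383,-.0515,.0395])
f=manip.grab_frame("wrist"); cv2.imwrite("pics/w3.png",f["img"]); np.savez("w3.npz",**f)
E
```

```text
t 5.87 pos [ 0.6378 -0.0528  0.1215] w 0.317 F 59.5 cf [-0.2 -0.2  0.2]
cm [0.13 0.05 8.2 ] yaw -3.08
```

View pics/w3.png

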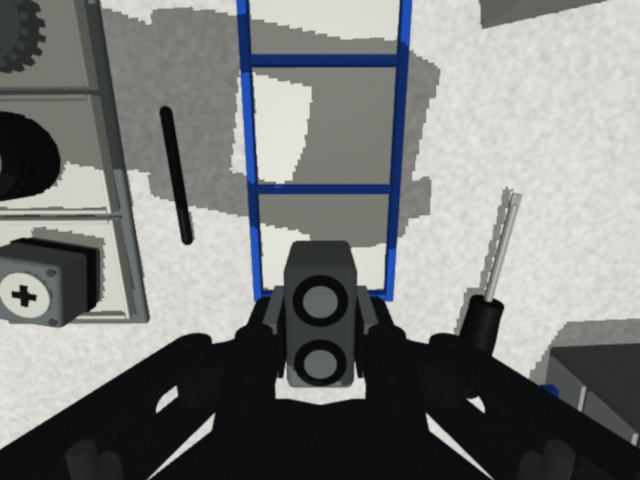

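The sensor hangs straight in the jaws above the end pocket, with dividers at rows 60 and 188 and tray walls at about columns 250 and 393. I'll check the pocket centre against these.

```bash
python3 - <<'E'
from h import *
f=load("w3")
u=np.array([.0556,.9985])
for p,o in(((326,61),0),((322,188),-.08)):
    w=ray(f,p,.013)[:2]; print(w, "centre",w-u*o)
a,b=ray(f,(252,188),.014),ray(f,(394,188),.014);print(a,b,np.hypot(*(a-b)[:2]))
E
```

```text
[0.64660091 0.06651314] centre [0.64660091 0.06651314]
[ 0.64003211 -0.01076828] centre [0.64448011 0.06911172]
[ 0.5929189  -0.00808473  0.014     ] [ 0.68843744 -0.01328658  0.014     ] 0.09566008213141977
```

Emit:
move_arm(rows=[[0.1, 0, 2.3, 0, 0, 0, -1], [0, 0, 2.3, 0, 0, 0, -1], [0, 0, 2.2, 0, 0, 0, -1], [0, 0, 1, 0, 0, 0, -1], [0, 0, 0.3, 0, 0, 0, -1], [0, 0, 0, 0, 0, 0, -1], [0, 0, 0, 0, 0, 0, -1]])

```text
time: 6.5
tool_pos: [0.6385, -0.0507, 0.0424]
tool_rot: [0.001, 0.726, 0.688, 0.0]
contact_force: [0.7, 0.3, -0.6]
gripper_width: 0.316
grasp_force: 59.5
```

Emit:
move_arm(rows=[[0, 0, 0.2, 0, 0, 0, -1], [0, 0, 0, 0, 0, 0, -1], [0, 0, 0, 0, 0, 0, -1]])

```text
time: 6.75
tool_pos: [0.6385, -0.0512, 0.0401]
tool_rot: [0.0, 0.726, 0.688, 0.0]
contact_force: [-0.7, -0.5, -0.3]
gripper_width: 0.316
grasp_force: 59.5
```

Emit:
move_arm(rows=[[0, 0, 0, 0, 0, 0, 0.1], [0, 0, 0, 0, 0, 0, 0.1], [0, 0, 0, 0, 0, 0, 0.1], [0, 0, 0, 0, 0, 0, 0.1], [0, 0, -2, 0, 0, 0, 0.1], [0, 0, -3, 0, 0, 0, 0.1], [0, 0, -3, 0, 0, 0, 0.1], [0, 0, 0, 0, 0, 0, 0.1], [0, 0, 0, 0, 0, 0, 0.1]])

```text
time: 7.5
tool_pos: [0.64, -0.0515, 0.1226]
tool_rot: [0.002, 0.726, 0.688, 0.002]
contact_force: [0.1, -0.7, -0.1]
gripper_width: 0.55
grasp_force: 0.0
```

```bash
python3 -c "
from h import *
tool([.4485,.0998,.05])"
```

```text
t 7.5 pos [ 0.64   -0.0515  0.1226] w 0.55 F 0.0 cf [ 0.1 -0.7 -0.1]
cm [ 14.08 -19.98   7.13] yaw -3.1
```

Emit:
move_arm(rows=[[2, -2.85, 0, 0, 0, 0, 0.1], [2, -2.85, 0, 0, 0, 0, 0.1], [2, -2.85, 0, 0, 0, 0, 0.1], [2, -2.85, 0, 0, 0, 0, 0.1], [2, -2.85, 0, 0, 0, 0, 0.1], [2, -2.85, 0, 0, 0, 0, 0.1], [2.1, -2.85, 0, 0, 0, 0, 0.1], [0, 0, 0, 0, 0, 0, 0.1], [0, 0, 0, 0, 0, 0, 0.1], [0, 0, 0, 0, 0, 0, 0.1]])

```text
time: 8.33
tool_pos: [0.4463, 0.1004, 0.1187]
tool_rot: [-0.0, 0.726, 0.688, -0.0]
contact_force: [1.0, 0.2, 0.1]
gripper_width: 0.553
grasp_force: 0.0
```

```bash
python3 - <<'E'
from h import *
from plant import manip
tool([.4485,.0998,.050])
f=manip.grab_frame("wrist"); cv2.imwrite("pics/w4.png",f["img"]); np.savez("w4.npz",**f)
E
```

```text
t 8.33 pos [0.4463 0.1004 0.1187] w 0.553 F 0.0 cf [1.  0.2 0.1]
cm [-0.04  0.22  6.87] yaw -3.08
```

View pics/w4.png

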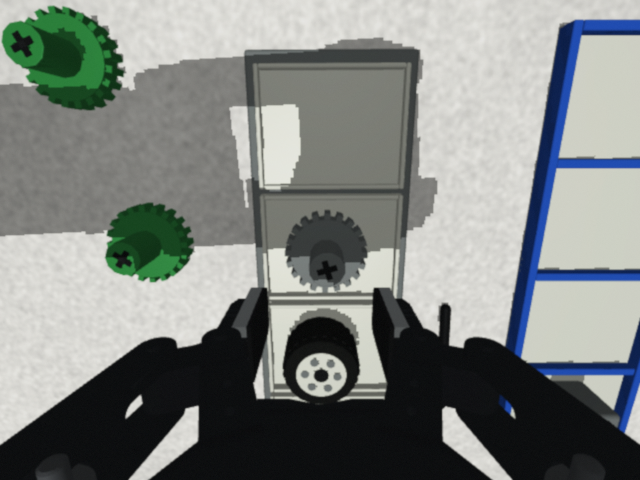

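The gear hub is at (327,270) and the wheel disc at (321,376), both clear of the jaws' path. The sensor dish is empty.

```bash
python3 - <<'E'
from h import *
f=load("w4"); g=ray(f,(327,270),.054); print(g,"wheel",ray(f,(321,376),.046)); tool([g[0],g[1],.05])
E
```

```text
[0.44913524 0.09956068 0.054     ] wheel [0.44138344 0.02089353 0.046     ]
t 8.38 pos [0.4469 0.1001 0.119 ] w 0.549 F 0.0 cf [ 0.9 -0.4 -0.6]
cm [-0.04  0.23  6.9 ] yaw -3.12
```

Emit:
move_arm(rows=[[0, 0.2, 1, 0, 0, 0, 0.1], [0, 0, 2, 0, 0, 0, 0.1], [0, 0, 2, 0, 0, 0, 0.1], [0, 0, 1.6, 0, 0, 0, 0.1], [0, 0, 0.3, 0, 0, 0, 0.1], [0, 0, 0, 0, 0, 0, 0.1], [0, 0, 0, 0, 0, 0, -1], [0, 0, 0, 0, 0, 0, -1], [0, 0, 0, 0, 0, 0, -1], [0, 0, 0, 0, 0, 0, -1], [0, 0, 0, 0, 0, 0, -1], [0, 0, 0, 0, 0, 0, -1], [0, 0, 0, 0, 0, 0, -1]])

```text
time: 9.47
tool_pos: [0.4498, 0.1003, 0.0517]
tool_rot: [0.001, 0.726, 0.688, 0.001]
contact_force: [2.2, -1.2, 6.6]
gripper_width: 0.234
grasp_force: 59.3
```

Emit:
move_arm(rows=[[0, 0, -1, 0, 0, 0, -1], [0, 0, -2.5, 0, 0, 0, -1], [0, 0, -2.5, 0, 0, 0, -1], [0, 0, -2, 0, 0, 0, -1], [0, 0, 0, 0, 0, 0, -1], [0, 0, 0, 0, 0, 0, -1]])

```text
time: 9.97
tool_pos: [0.4489, 0.1005, 0.1314]
tool_rot: [0.001, 0.726, 0.688, 0.001]
contact_force: [0.3, 0.5, -1.7]
gripper_width: 0.232
grasp_force: 58.8
```

```bash
python3 -c "
from h import *
tool([.6433,.0281,.047])"
```

```text
t 9.97 pos [0.4489 0.1005 0.1314] w 0.232 F 58.8 cf [ 0.3  0.5 -1.7]
cm [-6.19 19.78  8.48] yaw -3.09
```

Emit:
move_arm(rows=[[-0.5, 1.6, 0, 0, 0, 0, -1], [-1, 3.3, 0, 0, 0, 0, -1], [-1, 3.3, 0, 0, 0, 0, -1], [-1, 3.3, 0, 0, 0, 0, -1], [-1, 3.3, 0, 0, 0, 0, -1], [-1, 3.3, 0, 0, 0, 0, -1], [-0.6, 1.7, 0, 0, 0, 0, -1], [0, 0, 0, 0, 0, 0, -1], [0, 0, 0, 0, 0, 0, -1], [0, 0, 2.3, 0, 0, 0, -1], [0, 0, 2.3, 0, 0, 0, -1], [0, 0, 2.2, 0, 0, 0, -1], [0, 0, 1, 0, 0, 0, -1], [0, 0, 0.3, 0, 0, 0, -1], [0, 0, 0, 0, 0, 0, -1], [0, 0, 0, 0, 0, 0, -1]])

```text
time: 11.3
tool_pos: [0.6424, 0.0291, 0.0493]
tool_rot: [-0.0, 0.726, 0.688, -0.0]
contact_force: [0.3, -0.1, 0.0]
gripper_width: 0.235
grasp_force: 60.9
```

Emit:
move_arm(rows=[[0, 0, 0.2, 0, 0, 0, -1], [0, 0, 0, 0, 0, 0, -1], [0, 0, 0, 0, 0, 0, -1], [0, 0, 0, 0, 0, 0, 0], [0, 0, 0, 0, 0, 0, 0], [0, 0, 0, 0, 0, 0, 0], [0, 0, 0, 0, 0, 0, 0], [0, 0, -2, 0, 0, 0, 0], [0, 0, -3, 0, 0, 0, 0], [0, 0, -3, 0, 0, 0, 1], [0, 0, 0, 0, 0, 0, 1], [0, 0, 0, 0, 0, 0, 1]])

```text
time: 12.3
tool_pos: [0.6448, 0.0286, 0.1306]
tool_rot: [0.002, 0.726, 0.688, 0.002]
contact_force: [-0.8, -0.0, -1.0]
gripper_width: 0.899
grasp_force: 0.0
```

```bash
python3 -c "
from h import *
tool([.4414,.0212,.045])"
```

```text
t 12.3 pos [0.6448 0.0286 0.1306] w 0.899 F 0.0 cf [-0.8 -0.  -1. ]
cm [ -1.84 -20.32   8.44] yaw -3.09
```

Emit:
move_arm(rows=[[-0.2, -1.8, 0, 0, 0, 0, 0.8], [-0.3, -3.3, 0, 0, 0, 0, 0.8], [-0.3, -3.3, 0, 0, 0, 0, 0.8], [-0.3, -3.3, 0, 0, 0, 0, 0.8], [-0.3, -3.3, 0, 0, 0, 0, 0.8], [-0.3, -3.3, 0, 0, 0, 0, 0.8], [-0.2, -1.9, 0, 0, 0, 0, 0.8], [0, 0, 0, 0, 0, 0, 0.8], [0, 0, 0, 0, 0, 0, 0.8], [0, 0, 0, 0, 0, 0, 0.8]])

```text
time: 13.13
tool_pos: [0.4404, 0.0207, 0.127]
tool_rot: [-0.0, 0.726, 0.688, -0.0]
contact_force: [0.1, -0.2, -0.5]
gripper_width: 0.9
grasp_force: 0.0
```

```bash
python3 - <<'E'
from h import *
from plant import manip
tool([.4414,.0212,.041])
f=manip.grab_frame("wrist"); cv2.imwrite("pics/w5.png",f["img"]); np.savez("w5.npz",**f)
E
```

```text
t 13.13 pos [0.4404 0.0207 0.127 ] w 0.9 F 0.0 cf [ 0.1 -0.2 -0.5]
cm [0.06 0.1  8.6 ] yaw -3.1
```

View pics/w5.png

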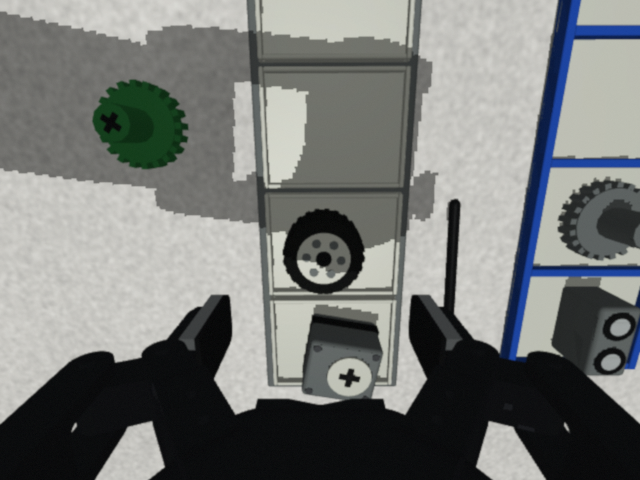

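The wheel disc is at (324,258) and the motor disc at (350,378). The gear and sensor stand in their own pockets at the right edge.

```bash
python3 - <<'E'
from h import *
f=load("w5"); g=ray(f,(324,258),.046); print(g,"motor",ray(f,(350,378),.052)); tool([g[0],g[1],.041])
v=ray(f,(381,345),.052)-ray(f,(313,336),.052); print(v,np.degrees(np.arctan2(v[1],v[0])))
E
```

```text
[0.44177104 0.02197022 0.046     ] motor [ 0.45506253 -0.0631262   0.052     ]
t 13.18 pos [0.4408 0.0206 0.1272] w 0.901 F 0.0 cf [ 0.3  1.  -0.1]
cm [0.14 0.09 8.62] yaw -3.1
[ 0.04452012 -0.00914409  0.        ] -11.6066978908481
```

Emit:
move_arm(rows=[[0, 0.1, 2, 0, 0, 0, 0.8], [0, 0, 2.5, 0, 0, 0, 0.8], [0, 0, 2.5, 0, 0, 0, 0.8], [0, 0, 1.2, 0, 0, 0, 0.8], [0, 0, 0.3, 0, 0, 0, 0.8], [0, 0, 0, 0, 0, 0, 0.8], [0, 0, 0, 0, 0, 0, -1], [0, 0, 0, 0, 0, 0, -1], [0, 0, 0, 0, 0, 0, -1], [0, 0, 0, 0, 0, 0, -1], [0, 0, 0, 0, 0, 0, -1], [0, 0, 0, 0, 0, 0, -1], [0, 0, 0, 0, 0, 0, -1]])

```text
time: 14.27
tool_pos: [0.443, 0.0204, 0.0442]
tool_rot: [0.002, 0.726, 0.688, 0.001]
contact_force: [0.2, 1.1, 5.1]
gripper_width: 0.588
grasp_force: 62.9
```

Emit:
move_arm(rows=[[0, 0, -1, 0, 0, 0, -1], [0, 0, -2.5, 0, 0, 0, -1], [0, 0, -2.5, 0, 0, 0, -1], [0, 0, -2, 0, 0, 0, -1], [0, 0, 0, 0, 0, 0, -1], [0, 0, 0, 0, 0, 0, -1]])

```text
time: 14.77
tool_pos: [0.4418, 0.0206, 0.1236]
tool_rot: [0.001, 0.726, 0.688, 0.001]
contact_force: [0.2, -0.6, -1.2]
gripper_width: 0.586
grasp_force: 62.4
```

```bash
python3 -c "
from h import *
tool([.6477,.1079,.0395])"
```

```text
t 14.77 pos [0.4418 0.0206 0.1236] w 0.586 F 62.4 cf [ 0.2 -0.6 -1.2]
cm [ 9.83 20.06  8.47] yaw -3.09
```

Emit:
move_arm(rows=[[0.8, 1.6, 0, 0, 0, 0, -1], [1.6, 3.3, 0, 0, 0, 0, -1], [1.6, 3.3, 0, 0, 0, 0, -1], [1.6, 3.3, 0, 0, 0, 0, -1], [1.6, 3.3, 0, 0, 0, 0, -1], [1.6, 3.3, 0, 0, 0, 0, -1], [0.9, 2, 0, 0, 0, 0, -1], [0, 0, 0, 0, 0, 0, -1], [0, 0, 0, 0, 0, 0, -1], [0, 0, 2.3, 0, 0, 0, -1], [0, 0, 2.3, 0, 0, 0, -1], [0, 0, 2.2, 0, 0, 0, -1], [0, 0, 1, 0, 0, 0, -1], [0, 0, 0.4, 0, 0, 0, -1], [0, 0, 0, 0, 0, 0, -1], [0, 0, 0, 0, 0, 0, -1], [0, 0, 0, 0, 0, 0, -1]])

```text
time: 16.18
tool_pos: [0.6468, 0.1064, 0.0406]
tool_rot: [0.0, 0.726, 0.688, 0.0]
contact_force: [0.1, -0.0, -0.6]
gripper_width: 0.584
grasp_force: 64.4
```

Emit:
move_arm(rows=[[0, 0, 0.1, 0, 0, 0, -1], [0, 0, 0, 0, 0, 0, -1], [0, 0, 0, 0, 0, 0, 0.6], [0, 0, 0, 0, 0, 0, 0.6], [0, 0, 0, 0, 0, 0, 0.6], [0, 0, 0, 0, 0, 0, 0.6], [0, 0, -2, 0, 0, 0, 0.6], [0, 0, -3, 0, 0, 0, 0.6], [0, 0, -3, 0, 0, 0, 0.8], [0, 0, 0, 0, 0, 0, 0.8], [0, 0, 0, 0, 0, 0, 0.8]])

```text
time: 17.1
tool_pos: [0.6491, 0.1068, 0.1227]
tool_rot: [0.002, 0.726, 0.688, 0.002]
contact_force: [0.0, 0.0, -0.9]
gripper_width: 0.901
grasp_force: 0.0
```

```bash
python3 -c "
from h import *
tool([.4552,-.063,.045])"
```

```text
t 17.1 pos [0.6491 0.1068 0.1227] w 0.901 F 0.0 cf [ 0.   0.  -0.9]
cm [-18.   -18.49   7.65] yaw -3.09
```

Emit:
move_arm(rows=[[-1.3, -1.3, 0, 0, 0, 0, 0.8], [-2.6, -2.6, 0, 0, 0, 0, 0.8], [-2.6, -2.6, 0, 0, 0, 0, 0.8], [-2.6, -2.6, 0, 0, 0, 0, 0.8], [-2.6, -2.7, 0, 0, 0, 0, 0.8], [-2.6, -2.7, 0, 0, 0, 0, 0.8], [-2.4, -2.6, 0, 0, 0, 0, 0.8], [-1.3, -1.3, 0, 0, 0, 0, 0.8], [0, 0, 0, 0, 0, 6, 0.8], [0, 0, 0, 0, 0, 0, 0.8], [0, 0, 0, 0, 0, 0, 0.8]])

```text
time: 18.02
tool_pos: [0.4531, -0.0631, 0.1184]
tool_rot: [-0.001, 0.76, 0.649, -0.0]
contact_force: [0.6, -0.7, -0.1]
gripper_width: 0.896
grasp_force: 0.0
```

```bash
python3 - <<'E'
from h import *
from plant import manip
tool([.4552,-.063,.043])
f=manip.grab_frame("wrist"); cv2.imwrite("pics/w6.png",f["img"]); np.savez("w6.npz",**f)
E
```

```text
t 18.02 pos [ 0.4531 -0.0631  0.1184] w 0.896 F 0.0 cf [ 0.6 -0.7 -0.1]
cm [0.04 0.22 7.54] yaw -8.99
```

View pics/w6.png

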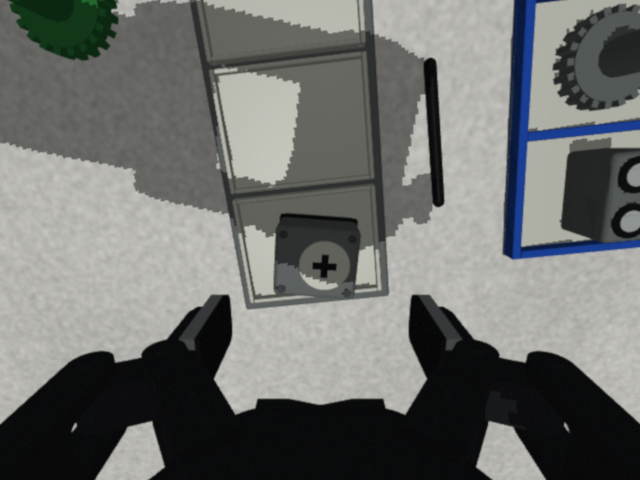

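The motor's four corner screws are at about (285,232), (352,238), (280,288) and (348,293), so it still needs roughly 4–5° more turn. Their mean of (316,263) is the block centre; the disc at (324,266) is off-centre.

```bash
python3 - <<'E'
from h import *
f=load("w6"); s=[ray(f,p,.052) for p in((285,232),(352,238),(280,288),(348,293))]; m=np.mean(s,0); print(m)
for v in(s[1]-s[0],s[3]-s[2],): print(np.degrees(np.arctan2(v[1],v[0])))
tool([m[0],m[1],.043])
E
```

```text
[ 0.45004668 -0.05979385  0.052     ]
-14.289370979716862
-13.529392113250088
t 18.07 pos [ 0.4534 -0.0629  0.1186] w 0.902 F 0.0 cf [ 1.1 -0.1 -0.5]
cm [ 0.25 -0.37  7.56] yaw -8.96
```

Emit:
move_arm(rows=[[0.2, -0.4, 1.5, 0, 0, 0, 0.8], [0, 0, 0, 0, 0, 5, 0.8], [0, 0, 2.5, 0, 0, 0, 0.8], [0, 0, 2, 0, 0, 0, 0.8], [0, 0, 1.2, 0, 0, 0, 0.8], [0, 0, 0.3, 0, 0, 0, 0.8], [0, 0, 0, 0, 0, 0, 0.8], [0, 0, 0, 0, 0, 0, -1], [0, 0, 0, 0, 0, 0, -1], [0, 0, 0, 0, 0, 0, -1], [0, 0, 0, 0, 0, 0, -1], [0, 0, 0, 0, 0, 0, -1], [0, 0, 0, 0, 0, 0, -1], [0, 0, 0, 0, 0, 0, -1]])

```text
time: 19.23
tool_pos: [0.4513, -0.0609, 0.0458]
tool_rot: [0.001, 0.789, 0.615, 0.001]
contact_force: [-0.0, 0.3, 6.2]
gripper_width: 0.571
grasp_force: 64.5
```

Emit:
move_arm(rows=[[0, 0, -1, 0, 0, 0, -1], [0, 0, -2.5, 0, 0, 0, -1], [0, 0, -2.5, 0, 0, 0, -1], [0, 0, -2, 0, 0, 0, -1], [0, 0, 0, 0, 0, -5.4, -1], [0, 0, 0, 0, 0, -5.4, -1], [0, 0, 0, 0, 0, 0, -1], [0, 0, 0, 0, 0, 0, -1]])

```text
time: 19.9
tool_pos: [0.4495, -0.0604, 0.1241]
tool_rot: [-0.0, 0.728, 0.686, -0.0]
contact_force: [-0.7, -0.1, -0.5]
gripper_width: 0.575
grasp_force: 63.8
```

```bash
python3 -c "
from h import *
tool([.6522,.1878,.041])"
```

```text
t 19.9 pos [ 0.4495 -0.0604  0.1241] w 0.575 F 63.8 cf [-0.7 -0.1 -0.5]
cm [25.99 18.76  8.3 ] yaw -3.43
```

Emit:
move_arm(rows=[[1.6, 1.2, 0, 0, 0, 0, -1], [3.2, 2.3, 0, 0, 0, 0, -1], [3.2, 2.3, 0, 0, 0, 0, -1], [3.2, 2.3, 0, 0, 0, 0, -1], [3.2, 2.3, 0, 0, 0, 0, -1], [3.2, 2.3, 0, 0, 0, 0, -1], [3.2, 2.3, 0, 0, 0, 0, -1], [3.2, 2.3, 0, 0, 0, 0, -1], [2, 1.5, 0, 0, 0, 0, -1], [0, 0, 0, 0, 0, 0, -1], [0, 0, 0, 0, 0, 0, -1], [0, 0, 2.3, 0, 0, 0, -1], [0, 0, 2.3, 0, 0, 0, -1], [0, 0, 2.2, 0, 0, 0, -1], [0, 0, 1, 0, 0, 0, -1], [0, 0, 0.3, 0, 0, 0, -1], [0, 0, 0, 0, 0, 0, -1], [0, 0, 0, 0, 0, 0, -1]])

```text
time: 21.4
tool_pos: [0.653, 0.1878, 0.0442]
tool_rot: [0.0, 0.727, 0.686, 0.0]
contact_force: [0.5, 0.3, 0.3]
gripper_width: 0.569
grasp_force: 64.2
```

Next I lower it the last 3 mm, release, lift, and draw back towards the robot for a look.

Emit:
move_arm(rows=[[0, 0, 0.3, 0, 0, 0, -1], [0, 0, 0, 0, 0, 0, -1], [0, 0, 0, 0, 0, 0, -1], [0, 0, 0, 0, 0, 0, 0.6], [0, 0, 0, 0, 0, 0, 0.6], [0, 0, 0, 0, 0, 0, 0.6], [0, 0, 0, 0, 0, 0, 0.6], [0, 0, -2, 0, 0, 0, 0.6], [0, 0, -4, 0, 0, 0, 0.6], [0, 0, -4, 0, 0, 0, 0.6], [0, 0, -4, 0, 0, 0, 0.6], [-3, 0, -2.5, 0, 0, 0, 0.6], [-3, 0, -2.5, 0, 0, 0, 0.6], [-3, 0, -2.5, 0, 0, 0, 0.6], [-3, 0, -2.5, 0, 0, 0, 0.6], [-2, -1, 0, 0, 0, 0, 0.6], [0, 0, 0, 0, 0, 0, 0.6], [0, 0, 0, 0, 0, 0, 0.6]])

```text
time: 22.9
tool_pos: [0.6345, 0.0482, 0.2808]
tool_rot: [0.0, 0.728, 0.686, 0.0]
contact_force: [0.5, 0.2, -0.3]
gripper_width: 0.804
grasp_force: 0.0
```

```bash
python3 - <<'E'
from h import *
from plant import manip
tool([.6522,.1878,.041])
f=manip.grab_frame("wrist"); cv2.imwrite("pics/w7.png",f["img"]); np.savez("w7.npz",**f)
E
```

```text
t 22.9 pos [0.6345 0.0482 0.2808] w 0.804 F 0.0 cf [ 0.5  0.2 -0.3]
cm [14.02  0.91 23.99] yaw -3.4
```

View pics/w7.png

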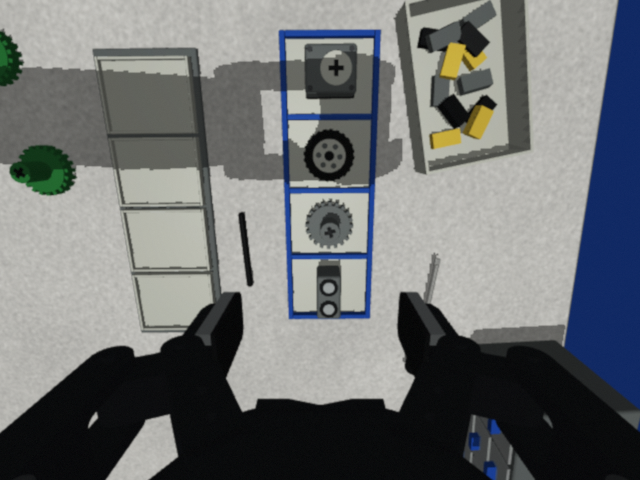

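All four parts are upright and centred in their pockets: motor (331,70), wheel (329,156), gear (329,225), sensor (329,298). The dishes are empty. I'll check the offsets numerically and hand in if they are good.

```bash
python3 - <<'E'
from h import *
from plant import manip
f=load("w7"); u=np.array([.0556,.9985]); v=np.array([.9985,-.0556]); c=np.array([.6455,.068]); ok=1
for n,p,z,y in(("motor",(331,70),.047,.12),("wheel",(329,156),.041,.04),("gear",(329,231),.049,-.04),("sensor",(329,298),.045,-.12)):
    w=ray(f,p,z)[:2]-c; e=(w@v,w@u-y); print(n,np.round(e,4)); ok&=abs(e[0])<.02 and abs(e[1])<.015
if ok: print(manip.job_done())
E
```

```text
motor [ 0.0001 -0.0013]
wheel [-0.0015 -0.0009]
gear [-0.0015  0.0013]
sensor [-0.0012  0.0009]
the job is handed in; nothing more can be done
None
```

All four parts are in the kit tray in reverse order, each upright and measured within 2 mm of its pocket centre, and the job was handed in at about 23 s of the 88 s allowed; no verdict came back.

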